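Point out the ammonite still to be packed and its nest

ROBOT

A 6-joint arm with a two-finger parallel gripper is mounted at the origin on the work surface. World frame = base frame: x ahead of the robot, y to its left, z up, the work surface at z = 0. Lengths are in m, angles in rad, forces in N, time in s.
With the tool pointing down it reaches from about 0.4 to 0.925 m from the base axis. Payload 3.4 kg.
Tool frame: the origin (TCP) lies on the centre line of the jaws, within the pads' length; the fingertips stand 17 mm ahead of it and the grasp point (between the pads) lies 2 mm behind it (tcp_to_tips is the distance from the TCP to the fingertips, in m); z points along the fingers, y is the line along which they close (so a half turn about z gives the same grasp; the last joint's range is limited). The gripper opens to 85 mm and grips with 20 to 120 N. Pads are 22 mm wide; open, the fingers measure 114 mm over their backs; the gripper's body (76 mm by 85 mm) begins 54 mm behind the grasp point. The pads swing forward as they close: fully open they stand 13 mm farther back than shut.
Start: joints at [-1.399, 0.307, 1.506, -0, 1.328, -0.073], TCP at [0.139, -0.558, 0.248] pointing down, gripper open.
Joint ranges: [-3.12, 3.12], [-1.05, 2.28], [0.14, 2.33], [-1.42, 4.57], [0.1, 2.73], [-2.68, 2.68]. Speed limits (rad/s): [2.57, 2.57, 3.14, 3.14, 3.14, 3.14].

INTERFACE

Orientations are given as a rotation vector (axis times angle).
In Python, from bench import * gives the robot as it stands.
- The arm moves only by the tool move_arm, never from a script. Its argument "targets" is a list of rows, each a list of 6 numbers: the shift along the world's x, y, z in units of 25 mm (1.0 is 25 mm), then the turn, a rotation vector about the world's x, y, z in units of 5 degrees (1.0 is 5 degrees). A call has 1 to 20 rows; each row shifts and turns the commanded pose from where the row before left it; what a row does not reach is not made up. A row lasts 1/8 s, in which the tool goes at most 62.5 mm and 10.7 degrees, less where a joint would pass 70% of its speed; a pose out of reach is approached as far as the arm can. A call is refused whole if a number of a shift passes 1 or a number of a turn 1, either way. A call with a gripper value outside its range is refused whole. "grip" is the finger opening in mm, from 0 to 85.4, set as the call begins (left out, the last holds). The fingers move at their own pace and stop on an object; "grip_force" is the grip in N (left out, the last holds). Time passes only in rows, so rows that do not move let the fingers close. It gives the time, the measured TCP pose, the force, the opening and the grip force at its end, in the units of the state.
- read_state(): the state, without advancing time (a new reading comes with each control period).
- camera(name): name is "scene" or "side" or "wrist"; returns the picture (480x640x3 uint8, blue, green, red); there is no depth.
- camera_info(name): a dict with "intrinsics" (3x3 intrinsics, pixels), "extrinsics" (4x4, takes a point from world to camera coordinates). Camera axes: x right, y up, looking along -z (the intrinsics and any distortion apply to the point x, -y, -z); pixel columns grow to the right and rows downward; lengths in m; the calibration is good to about 2 mm. The wrist camera is an equidistant fisheye: a pixel r from the principal point sees the ray r / f radians off the axis. A picture is of the moment at which its call begins: read the wrist's pose just before it. camera_info takes no time and is no camera call; for the wrist camera it gives the pose at the moment of the call.
- hand_in(): hands the job in; it is judged then, once.
The state is a dict: "t": time; "joint_pos": joint angles; "qvel": joint speeds; "effort": joint torques, N m; "tcp_pos": TCP position; "orientation": TCP orientation; "ft_force": force on the tool from outside, world axes, zero at the start; "ft_torque": the same for the moment, N m; "grip_width": finger opening in m; "grasp_force": force on a finger pad.
Only numpy, scipy, OpenCV 4.12 (cv2) and the standard library are available. Lean on these libraries where they do the work, as an engineer would, in place of code of your own. Each camera call takes 0.05 s, during which the arm holds its last target. There are 200 camera calls.

TASK

Show the packer what goes where: point at the large ammonite that still lies loose on the bench, holding the fingertips about 3 cm above its middle for two seconds, and then point in the same way at the middle of the one empty nest in the packing crate, and finish still pointing there. Touch neither the pieces, the tape roll nor the crate and its foam, and travel well above everything (a hand's width or more), so that you do not point at anything else.

Things in the scene. Friction and masses are not known exactly. Their poses are not given: they have to be found in the camera images.
- ammonite_top (a point): the large loose ammonite, a coiled, ribbed, buff stone fossil shell lying flat, 100 mm across and 34 mm thick; this point is the middle of its upper side, 34 mm above the bench; z up. It is one of four things lying loose on the kraft-covered bench in a row between robot and crate; which of the four places it has varies.
- empty_nest_mouth (a point): middle of the mouth of the empty nest: a round recess 113 mm across and 28 mm deep (its floor is white) in a dark grey foam cushion, 127 mm square, in the crate; this point is level with the foam's top, 57 mm above the bench; z up. The crate has three such cushions in a row, 128 mm apart, the other two hold packed ammonites; which one is empty varies.
- packed_a_top (a point): a packed ammonite, a coiled, ribbed, buff stone fossil shell lying flat, 100 mm across and 34 mm thick in another nest of the crate; this point is the middle of its upper side, 63 mm above the bench.
- packed_b_top (a point): the other packed ammonite, a coiled, ribbed, buff stone fossil shell lying flat, 100 mm across and 34 mm thick in the third nest; this point is the middle of its upper side, 63 mm above the bench.
- small_ammonite_top (a point): the small ammonite loose on the bench, same shape and stone but 60 mm across and 21 mm thick; this point is the middle of its upper side.
- footed_block_top (a point): a carved grey stone block on four stub feet, loose on the bench, 60 by 120 mm and 48 mm high; this point is the middle of its top.
- tape_roll_top (a point): a grey roll of tape lying flat, loose on the bench, 104 mm across, 45 mm high, with a hole 74 mm across; this point is on its axis, level with its top.
- crate: the open plywood packing crate, fixed, 160 mm (its x, away from the robot) by 410 mm (its y; 440 mm over the end battens), walls 12 mm thick and 75 mm high; origin at the centre of its underside on the bench. The nests lie at y = -128, 0 and +128 mm in its frame.
- ammonite: the large loose ammonite; origin in the middle of its underside.
- small_ammonite: the small ammonite; origin in the middle of its underside.
- footed_block: the footed block; origin in the middle of its underside, its long side along y.
- tape_roll: the tape roll; origin in the middle of its underside.
- packed_a: a packed ammonite; origin in the middle of its underside, 29 mm above the bench.
- packed_b: the other packed ammonite; origin in the middle of its underside, 29 mm above the bench.
- nest_a: the foam cushion under packed_a; origin in the middle of its underside, 12 mm above the bench.
- nest_b: the foam cushion under packed_b; origin in the middle of its underside, 12 mm above the bench.
- nest_empty: the foam cushion with the empty nest, 45 mm high; origin in the middle of its underside, 12 mm above the bench.
There are look-alikes about, which are no part of the job. Leave any pink or turquoise look-alike of the small_ammonite alone. What is shaped like the ammonite but red is not meant.

How it is judged:
On the way, in this order (a step that is already met when the one before it is completed fails the run):
1. the hand points at the large loose ammonite: fingertips close above its middle, for one and a half seconds (horizontal distance between the grasp point and ammonite_top below 0.025 m and z of the grasp point in the frame of ammonite_top between 0.022 and 0.085 m), for 1.5 s.
2. the hand points at the empty nest: fingertips close above its middle, for one and a half seconds (horizontal distance between the grasp point and empty_nest_mouth below 0.025 m and z of the grasp point in the frame of empty_nest_mouth between 0.022 and 0.085 m), for 1.5 s.
At the end, for the whole second after the job is handed in: The hand still points at the empty nest: grasp point within 25 mm of the nest's axis and 22 to 85 mm above the foam's top (fingertips about 3 to 65 mm above it); every loose and packed thing lies still within 8 mm of where it was (all of step 2 and distance of each of ammonite_top, small_ammonite_top, footed_block_top, tape_roll_top, packed_a_top, packed_b_top from where it was at the start of the episode below 0.008 m and linear speed of each of ammonite, small_ammonite, footed_block, tape_roll, packed_a, packed_b below 0.02 m/s); the robot touches nothing.
It fails at once if the hand comes down over the middle of another piece or the tape roll, as if pointing at it ((horizontal distance between the grasp point and small_ammonite_top below 0.025 m and z of the grasp point in the frame of small_ammonite_top below 0.085 m) or (horizontal distance between the grasp point and footed_block_top below 0.025 m and z of the grasp point in the frame of footed_block_top below 0.085 m) or (horizontal distance between the grasp point and tape_roll_top below 0.025 m and z of the grasp point in the frame of tape_roll_top below 0.085 m) or (horizontal distance between the grasp point and packed_a_top below 0.025 m and z of the grasp point in the frame of packed_a_top below 0.085 m) or (horizontal distance between the grasp point and packed_b_top below 0.025 m and z of the grasp point in the frame of packed_b_top below 0.085 m)).
It fails at once if the robot touches a piece, the tape roll, the crate or its foam (contact force between any of the fingers, the arm and ammonite above 0.3 N or contact force between any of the fingers, the arm and small_ammonite above 0.3 N or contact force between any of the fingers, the arm and footed_block above 0.3 N or contact force between any of the fingers, the arm and tape_roll above 0.3 N or contact force between any of the fingers, the arm and packed_a above 0.3 N or contact force between any of the fingers, the arm and packed_b above 0.3 N or contact force between any of the fingers, the arm and crate above 0.3 N or contact force between any of the fingers, the arm and nest_a above 0.3 N or contact force between any of the fingers, the arm and nest_b above 0.3 N or contact force between any of the fingers, the arm and nest_empty above 0.3 N).
It fails at once if a loose thing is pushed, lifted or carried more than 8 mm (distance of any of ammonite_top, small_ammonite_top, footed_block_top, tape_roll_top, packed_a_top, packed_b_top from where it was at the start of the episode above 0.008 m).
It also fails if it takes over 45 s, if anything falls off the work surface, if the arm or the gripper's body presses on something with over 40 N, if the wrist force passes 120 N, or if a joint passes its speed limit or range.

## Working session

There is one attempt and no reset: what is moved stays moved. The work goes in short steps, Python scripts to look and compute and a tool call to move; the robot and the scene stay as the last step left them, time stands still between calls to the robot, and variables do not carry over. Pictures are saved under pics/ and viewed, at most 10 in all, crops included, and the job is handed in when it is done.

Besides the shell and the picture viewer there is one more tool, called by a JSON object that holds its "method" and its "body", one argument or row to a line. move_arm: Moves the arm, as the interface text tells. Its arguments: {"type":"object","properties":{"targets":{"type":"array"},"grip":{"type":"number"},"grip_force":{"type":"number"}},"required":["targets"]}

```bash
mkdir -p pics
cat > h.py <<'E'
from bench import *
import numpy as np, cv2
def px2w(name,u,v,z):
    i=camera_info(name);K=np.array(i["intrinsics"]);E=np.array(i["extrinsics"])
    d=np.linalg.inv(K)@[u,v,1]; d=E[:3,:3].T@(d*[1,-1,-1]); c=-E[:3,:3].T@E[:3,3]
    return c+d*(z-c[2])/d[2]
def w2px(name,p):
    i=camera_info(name);K=np.array(i["intrinsics"]);E=np.array(i["extrinsics"])
    q=K@((E[:3,:3]@p+E[:3,3])*[1,-1,-1]); return q[:2]/q[2]
E
python3 - <<'E'
from h import *
for n in("scene","side"):
    cv2.imwrite(f"pics/{n}1.png",camera(n)); i=camera_info(n); print(n,i)
s=read_state();print(s["t"],s["tcp_pos"],s["orientation"],s["grip_width"])
E
```

```text
scene {'intrinsics': array([[547.80451493,   0.        , 322.56293018],
       [  0.        , 547.80451493, 244.15341666],
       [  0.        ,   0.        ,   1.        ]]), 'extrinsics': array([[-0.46184226,  0.88694507,  0.00549246,  0.19620609],
       [-0.48336583, -0.25687645,  0.83688229,  0.16424845],
       [ 0.7436795 ,  0.38385274,  0.54735534, -1.39855971],
       [ 0.        ,  0.        ,  0.        ,  1.        ]])}
side {'intrinsics': array([[492.61066305,   0.        , 311.03053808],
       [  0.        , 492.61066305, 241.43845907],
       [  0.        ,   0.        ,   1.        ]]), 'extrinsics': array([[-0.98486612, -0.17262677, -0.01545062,  0.49783525],
       [ 0.11274101, -0.70580384,  0.69937858, -0.07701907],
       [-0.13163658,  0.68705235,  0.71458441, -0.88523722],
       [ 0.        ,  0.        ,  0.        ,  1.        ]])}
0.1 [ 0.13924496 -0.55728167  0.24748152] [-3.11626761e+00 -3.83390748e-01  1.73332002e-04] 0.08542670515203059
```

View pics/scene1.png

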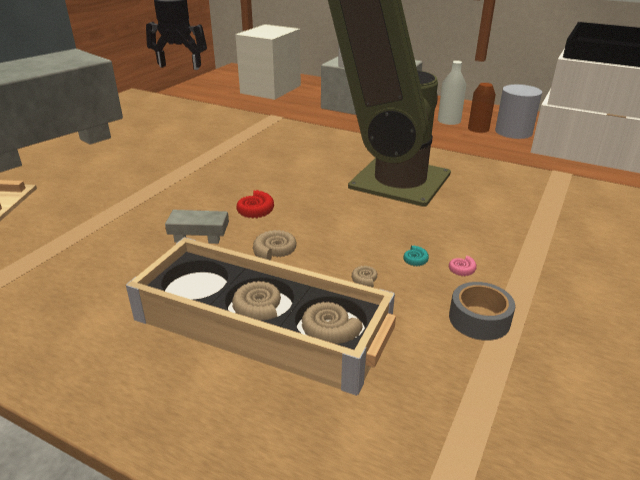

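View pics/side1.png

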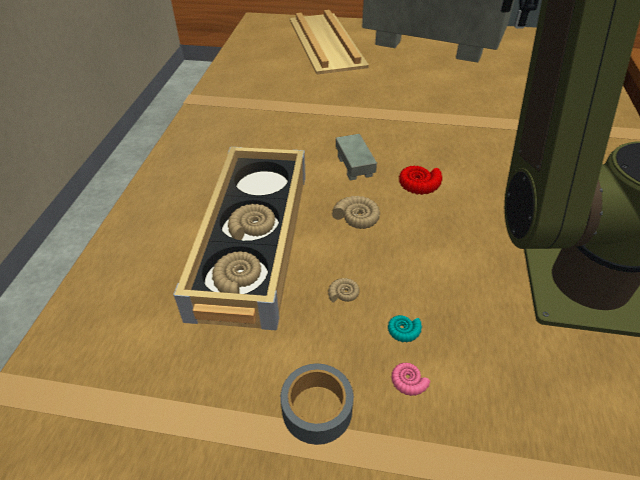

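Scene view: the large buff loose ammonite is at (275,243). Look-alikes are the small buff one (365,275), the red one (255,204), turquoise (416,256), pink (462,266) and two packed ones (257,300) and (331,323). The empty nest with the white floor is at (196,285). In the side view the loose ammonite is at (358,212) and the empty nest at (262,182). I'll check this in one close crop and triangulate.

Run:
```python
from h import *
a=cv2.imread("pics/side1.png")[130:310,170:450]; b=cv2.imread("pics/scene1.png")[180:360,120:400]
cv2.imwrite("pics/crop.png",np.vstack([cv2.resize(x[:, :],None,fx=1.66*1,fy=1.66,interpolation=cv2.INTER_CUBIC) for x in(a,b)]))
P=lambda n,u,v,z:print(n,u,v,px2w(n,u,v,z).round(3))
P("scene",275,243,.03);P("side",359,212,.03)
P("scene",365,274,.019);P("side",344,290,.019)
# empty nest floor / neighbours
P("scene",196,286,.029);P("side",262,183,.029)
P("scene",257,300,.06);P("side",251,220,.06)
P("scene",331,323,.06);P("side",237,270,.06)
# crate top corners
for n,pts in(("side",[(233,149),(305,151),(277,302),(177,295)]),("scene",[(131,287),(184,242),(393,297),(357,348)])):
    for p in pts:P(n,*p,.075)
P("scene",196,222,.048);P("side",355,148,.048)
```

```text
scene 275 243 [ 0.44  -0.099  0.03 ]
side 359 212 [ 0.424 -0.095  0.03 ]
scene 365 274 [0.437 0.096 0.019]
side 344 290 [0.429 0.098 0.019]
scene 196 286 [ 0.624 -0.151  0.029]
side 262 183 [ 0.639 -0.156  0.029]
scene 257 300 [ 0.638 -0.01   0.06 ]
side 251 220 [ 0.621 -0.008  0.06 ]
scene 331 323 [0.632 0.122 0.06 ]
side 237 270 [0.613 0.117 0.06 ]
side 233 149 [ 0.712 -0.205  0.075]
side 305 151 [ 0.556 -0.221  0.075]
side 277 302 [0.526 0.184 0.075]
side 177 295 [0.687 0.196 0.075]
scene 131 287 [ 0.721 -0.2    0.075]
scene 184 242 [ 0.574 -0.211  0.075]
scene 393 297 [0.545 0.189 0.075]
scene 357 348 [0.677 0.186 0.075]
scene 196 222 [ 0.472 -0.269  0.048]
side 355 148 [ 0.455 -0.287  0.048]
```

View pics/crop.png

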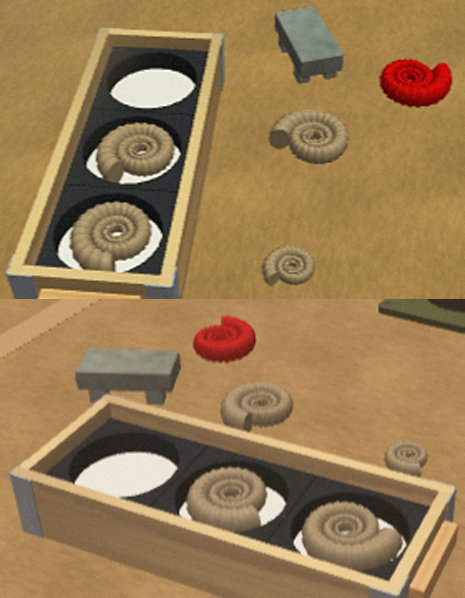

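Two views agree on the large buff loose ammonite at about (0.436, -0.097), r = 0.45, and the crate centre at about (0.625, -0.010) with corners matching 160×410 mm. That puts the empty nest, third from +y, at about (0.635, -0.138). I'll travel high with the fingers shut and check with the wrist camera.

{"method": "move_arm", "body": {
  "targets": [
    [0.9,0.9,0,0,0,0],
    [0.9,0.9,0,0,0,0],
    [0.9,0.9,0,0,0,0],
    [0.9,0.9,0,0,0,0],
    [0.9,0.9,0,0,0,0],
    [0.9,0.9,0,0,0,0],
    [0.9,0.9,0,0,0,0],
    [0.9,0.9,0,0,0,0],
    [0.9,0.9,0,0,0,0],
    [0.9,0.9,0,0,0,0],
    [0.29,0.94,0,0,0,0],
    [0.29,0.94,0,0,0,0],
    [0.29,0.94,0,0,0,0],
    [0.29,0.94,0,0,0,0],
    [0.29,0.94,0,0,0,0],
    [0.29,0.94,0,0,0,0],
    [0.29,0.94,0,0,0,0],
    [0.29,0.94,0,0,0,0],
    [0.29,0.94,0,0,0,0],
    [0.29,0.94,0,0,0,0]
  ],
  "grip": 0
}}

```text
t: 2.6
tcp_pos: [0.4367, -0.097, 0.248]
orientation: [-3.118, -0.383, 0.001]
ft_force: [0.3, -0.6, 0.7]
grip_width: -0.0002
grasp_force: 0.0
```

```bash
cat >> h.py <<'E'
def wpx(p):
    i=camera_info("wrist");K=np.array(i["intrinsics"]);E=np.array(i["extrinsics"])
    q=(E[:3,:3]@p+E[:3,3])*[1,-1,-1]; t=np.arctan2(np.hypot(q[0],q[1]),q[2]); a=np.arctan2(q[1],q[0])
    return np.array([K[0,2]+K[0,0]*t*np.cos(a),K[1,2]+K[1,1]*t*np.sin(a)])
def circ(im,f,c,r,z,col):
    pts=[f(np.array([c[0]+r*np.cos(t),c[1]+r*np.sin(t),z])) for t in np.linspace(0,6.283,60)]
    cv2.polylines(im,[np.int32(pts)],True,col,1); cv2.circle(im,tuple(np.int32(f(np.array([*c,z])))),2,col,-1)
E
python3 - <<'E'
from h import *
s=read_state();print(s["t"],s["tcp_pos"],s["orientation"],s["grip_width"])
im=camera("wrist").copy()
circ(im,wpx,(.436,-.097),.05,.017,(0,255,0)); circ(im,wpx,(.635,-.138),.0565,.057,(0,255,255))
cv2.imwrite("pics/w1.png",im)
b=cv2.imread("pics/scene1.png");f=lambda p:w2px("scene",p)
circ(b,f,(.436,-.097),.05,.017,(0,255,0)); circ(b,f,(.635,-.138),.0565,.057,(0,255,255))
cv2.imwrite("pics/s2.png",cv2.resize(b[190:350,120:400],None,fx=2.5,fy=2.5))
E
```

```text
2.6 [ 0.43666291 -0.09697103  0.24797149] [-3.11775205e+00 -3.83464246e-01  1.15137810e-03] -0.0002190897162232747
```

View pics/w1.png

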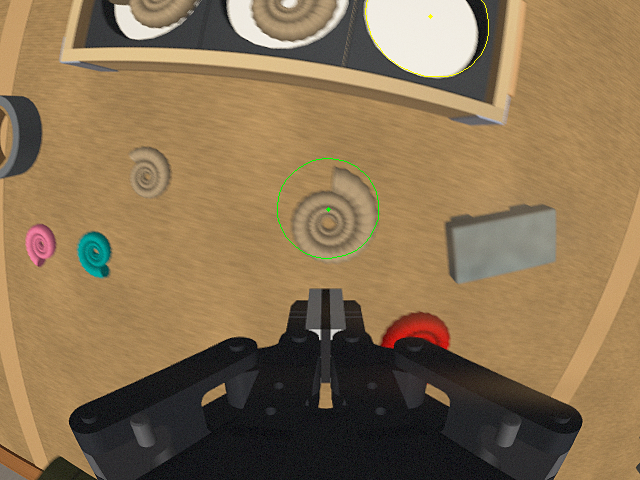

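View pics/s2.png

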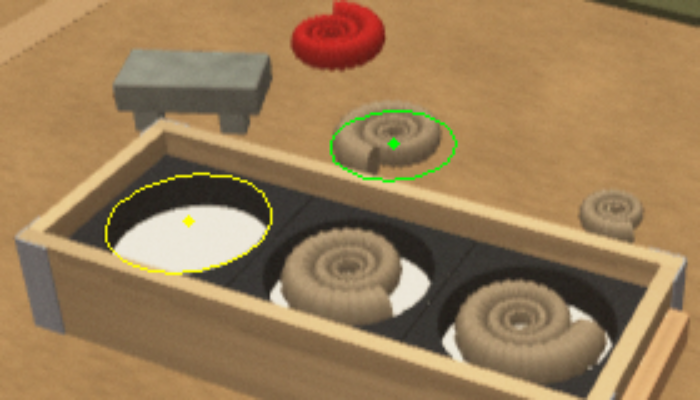

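The wrist view shows the ammonite's outline centre at about (335,214), a few mm from my estimate, so I refine it to (0.430, -0.101). The nest circle fits the mouth in both views. Next I lower and hold.

{"method": "move_arm", "body": {
  "targets": [
    [-0.27,-0.16,-0.82,0,0,0],
    [0,0,-0.82,0,0,0],
    [0,0,-0.82,0,0,0],
    [0,0,-0.82,0,0,0],
    [0,0,-0.82,0,0,0],
    [0,0,-0.82,0,0,0],
    [0,0,-0.82,0,0,0],
    [0,0,-0.82,0,0,0],
    [0,0,0,0,0,0],
    [0,0,0,0,0,0],
    [0,0,0,0,0,0],
    [0,0,0,0,0,0],
    [0,0,0,0,0,0],
    [0,0,0,0,0,0],
    [0,0,0,0,0,0],
    [0,0,0,0,0,0],
    [0,0,0,0,0,0]
  ]
}}

```text
t: 4.78
tcp_pos: [0.43, -0.1019, 0.0843]
orientation: [-3.118, -0.384, 0.0]
ft_force: [0.5, 1.2, 0.4]
grip_width: -0.0
grasp_force: 0.0
```

Run:
```python
from h import *
a=camera("side")[130:310,220:460]; b=camera("scene")[130:310,150:390]
cv2.imwrite("pics/p1.png",np.vstack([cv2.resize(x,None,fx=1.66,fy=1.66,interpolation=cv2.INTER_CUBIC) for x in(a,b)]))
```

```text
(no output)
```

View pics/p1.png

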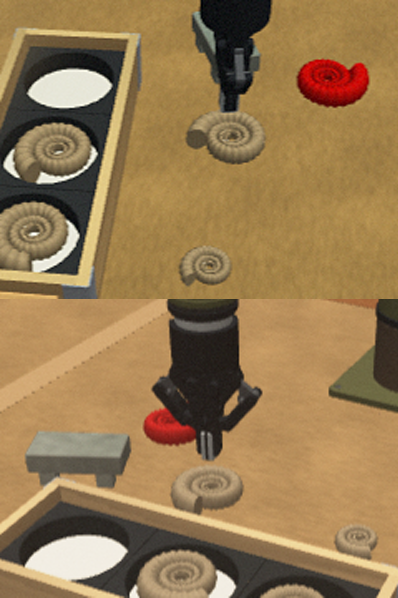

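The fingertips stand about 3 cm above the middle of the ammonite in both views. I hold a second longer, then lift and cross high.

{"method": "move_arm", "body": {
  "targets": [
    [0,0,0,0,0,0],
    [0,0,0,0,0,0],
    [0,0,0,0,0,0],
    [0,0,0,0,0,0],
    [0,0,0,0,0,0],
    [0,0,0,0,0,0],
    [0,0,0,0,0,0],
    [0,0,0,0,0,0],
    [0,0,0.8,0,0,0],
    [0,0,0.8,0,0,0],
    [0,0,0.8,0,0,0],
    [0,0,0.8,0,0,0],
    [0,0,0.8,0,0,0],
    [0,0,0.8,0,0,0],
    [0,0,0.8,0,0,0],
    [0,0,0.8,0,0,0]
  ]
}}

```text
t: 6.88
tcp_pos: [0.4298, -0.1018, 0.2449]
orientation: [-3.118, -0.384, 0.0]
ft_force: [-0.0, -0.2, 1.1]
grip_width: 0.0001
grasp_force: 0.0
```

{"method": "move_arm", "body": {
  "targets": [
    [0.82,-0.14,0,0,0,0],
    [0.82,-0.14,0,0,0,0],
    [0.82,-0.14,0,0,0,0],
    [0.82,-0.14,0,0,0,0],
    [0.82,-0.14,0,0,0,0],
    [0.82,-0.14,0,0,0,0],
    [0.82,-0.14,0,0,0,0],
    [0.82,-0.14,0,0,0,0],
    [0.82,-0.14,0,0,0,0],
    [0.82,-0.14,0,0,0,0],
    [0,0,0,0,0,0],
    [0,0,0,0,0,0]
  ]
}}

```text
t: 8.38
tcp_pos: [0.6345, -0.1367, 0.243]
orientation: [-3.117, -0.384, 0.003]
ft_force: [-0.3, -0.1, -0.0]
grip_width: 0.0004
grasp_force: 0.0
```

Run:
```python
from h import *
s=read_state();print(s["t"],s["tcp_pos"])
im=camera("wrist").copy()
circ(im,wpx,(.635,-.138),.0565,.057,(0,0,255))
cv2.imwrite("pics/w2.png",im)
```

```text
8.375 [ 0.63453864 -0.13666243  0.24301556]
```

View pics/w2.png

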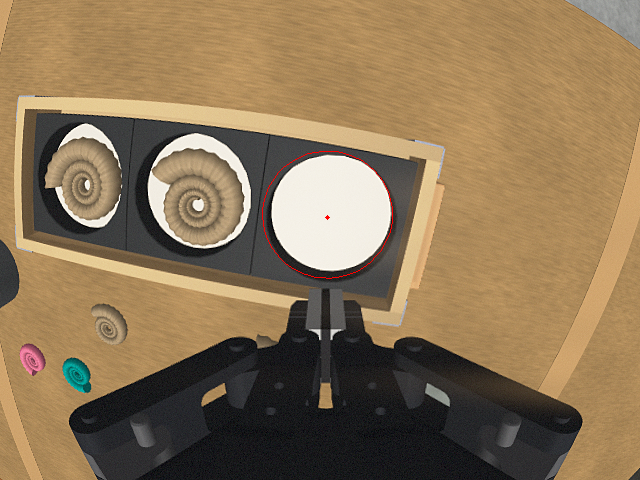

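The projected circle at centre (328,217) lies right on the mouth of the empty nest. I lower and hold.

{"method": "move_arm", "body": {
  "targets": [
    [0,0,-0.68,0,0,0],
    [0,0,-0.68,0,0,0],
    [0,0,-0.68,0,0,0],
    [0,0,-0.68,0,0,0],
    [0,0,-0.68,0,0,0],
    [0,0,-0.68,0,0,0],
    [0,0,-0.68,0,0,0],
    [0,0,-0.68,0,0,0]
  ]
}}

```text
t: 9.43
tcp_pos: [0.6351, -0.1369, 0.1072]
orientation: [3.118, 0.384, 0.0]
ft_force: [0.2, -0.1, 0.2]
grip_width: 0.0003
grasp_force: 0.0
```

{"method": "move_arm", "body": {
  "targets": [
    [0,0,0,0,0,0],
    [0,0,0,0,0,0],
    [0,0,0,0,0,0],
    [0,0,0,0,0,0],
    [0,0,0,0,0,0],
    [0,0,0,0,0,0],
    [0,0,0,0,0,0],
    [0,0,0,0,0,0],
    [0,0,0,0,0,0],
    [0,0,0,0,0,0],
    [0,0,0,0,0,0],
    [0,0,0,0,0,0],
    [0,0,0,0,0,0],
    [0,0,0,0,0,0],
    [0,0,0,0,0,0],
    [0,0,0,0,0,0],
    [0,0,0,0,0,0],
    [0,0,0,0,0,0],
    [0,0,0,0,0,0],
    [0,0,0,0,0,0]
  ]
}}

```text
t: 11.92
tcp_pos: [0.6351, -0.1369, 0.1083]
orientation: [-3.118, -0.384, -0.0]
ft_force: [-0.6, 0.1, 0.6]
grip_width: 0.0002
grasp_force: 0.0
```

Run:
```python
from h import *
s=read_state();print(s["t"],s["tcp_pos"])
a=camera("side")[100:310,170:450]; b=camera("scene")[130:340,120:400]
cv2.imwrite("pics/p2.png",np.vstack([cv2.resize(x,None,fx=1.4,fy=1.4,interpolation=cv2.INTER_CUBIC) for x in(a,b)]))
```

```text
11.925 [ 0.63508834 -0.13687156  0.10834119]
```

View pics/p2.png

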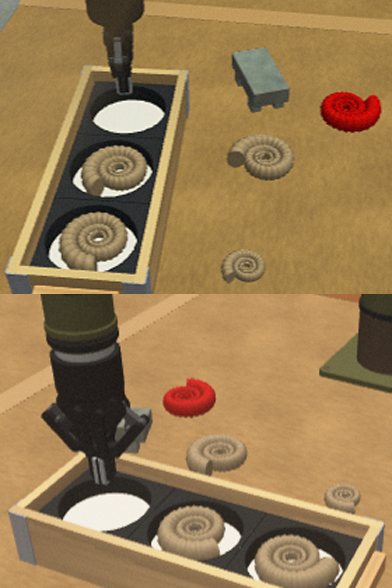

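The fingertips stand about 3 cm above the middle of the empty nest and nothing has moved, so I hand in.

```bash
python3 -c "
from bench import *
print(hand_in())"
```

```text
the job is handed in; nothing more can be done
None
```

I pointed at the large loose ammonite for over two seconds, then at the empty nest, and handed the job in at about 12 s still pointing there; the camera and force readings showed no contact and nothing moved, but the hand-in returned no verdict.

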